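# Seat the speaker cube on its stand pin

### The job

Put the white speaker cube back on its aluminium stand on top of the oak cubbies: rest it lightly on the pin and nudge it about over the stand's slot until the socket in its foot drops over the pin. Leave it sitting flat on the plate and square with the stand, its grille facing the front of the stand (away from the turned-up back edge), let go, never force it down on the pin or plate, and leave the tray, the tag tracker and the earbud case where they are.

Things in the scene. Friction and masses are not known exactly. Their poses are not given: they have to be found in the camera images.
- speaker: Loose white plastic speaker cube, 64 x 64 mm, 64 mm tall, 0.18 to 0.36 kg, standing upright on the cubbies' top. Origin: centre of its underside; z up; +x points out of the face with the round black grille, which starts within 40 degrees of the stand's +x. Easily gripped from above across its two plain side faces (along its y, 64 mm).
- speaker_socket (a point): Mouth of the round socket in the speaker's underside, at its exact centre: 16 mm across, 14 mm deep, 1 mm clearance all round on the pin. The lowest 14 mm of the speaker, around it, is a flat-bottomed grey foot 62 x 62 mm.
- speaker_grille (a point): Centre of the speaker's round grille, on its +x face, 37 mm above its underside.
- stand: Fixed aluminium speaker stand screwed to the cubbies' top: flat plate 112 mm along x, 96 mm along y, 8 mm thick, with a lip along the back edge (x = -56 to -60 mm) 6 mm above the plate. Origin: centre of the underside (plate face at z = 8 mm); +x is the front. Handle speaker and stand lightly: 3 to 10 N is plenty, over 30 N between them is too much.
- stand_slot (a point): Centre of the slot (54 mm along the stand's x, 20.5 mm wide) on the plate's face. An upright steel pin, 14 mm across, top edge bevelled 1 mm, is clamped firmly in it and rises 10 mm above the face. Its axis is anywhere up to 17.5 mm behind or ahead of this point and up to 2.5 mm to either side; where is not measured: find it by feel (or roughly by eye).
- cubbies: Fixed pair of stacked oak cubbies, 300 mm along x, 440 mm along y, 220 mm tall in all. Origin: centre of the underside, z up; the flat top at 220 mm carries the stand, the speaker, the tray and the earbud case.
- tray: Charcoal ceramic tray, 66 x 150 x 16 mm, loose, along the far (+x) edge of the cubbies' top; holds the tracker. Origin: centre of its underside. To be left alone.
- tracker: Round aluminium tag tracker, 32 mm across, 8 mm thick, loose in the tray. Origin: centre of its underside. To be left alone.
- earbud_case: Teal earbud case, 48 x 62 x 22.5 mm, loose, near the far (+x) edge of the cubbies' top. Origin: centre of its underside. To be left alone.
There are look-alikes about, which are no part of the job. Of the things like the speaker, leave any that is pink; of the rest the larger one is meant.

How it is judged (in metres and radians):
At the end, for the whole second after the job is handed in: The speaker rests let go and upright (2 deg) over the pin, its underside within 2.5 mm of the plate, within 5 mm of the slot line and 19.5 mm of the stand's centre along it (so low there only with the pin in its socket), square with the stand within 8 deg, grille to the front (z of speaker in the frame of stand between 0.005 and 0.0105 m and x of speaker in the frame of stand between -0.0195 and 0.0195 m and y of speaker in the frame of stand between -0.005 and 0.005 m and angle between speaker's own z axis and vertical below 0.04 rad and angle between the x axis of speaker and the x axis of stand, either way round below 0.14 rad and x of speaker_grille in the frame of stand above 0.005 m and linear speed of speaker below 0.01 m/s); the robot touches nothing.
It fails at once if the speaker was forced against the stand or its pin (more than 30 N) (contact force between speaker and stand above 30 N).
It fails at once if the speaker was tipped over (angle between speaker's own z axis and vertical above 0.6 rad).
It fails at once if the tray was pushed out of place (more than 15 mm) (distance of tray from where it was at the start of the episode above 0.015 m).
It fails at once if the tag tracker was disturbed (more than 15 mm) (distance of tracker from where it was at the start of the episode above 0.015 m).
It fails at once if the earbud case was pushed out of place (more than 15 mm) (distance of earbud_case from where it was at the start of the episode above 0.015 m).
It also fails if it takes over 72 s, if anything falls off the work surface, if the arm or the gripper's body presses on something with over 40 N, if the wrist force passes 120 N, or if a joint passes its speed limit or range.

### The arm

A 6-joint arm with a two-finger parallel gripper is mounted at the origin on the work surface. World frame = base frame: x ahead of the robot, y to its left, z up, the work surface at z = 0. Lengths are in m, angles in degrees, forces in N, time in s.
With the tool pointing down it reaches from about 0.275 to 0.825 m from the base axis. Payload 4.9 kg.
Tool frame: the origin (TCP) lies at the very end of the fingers, on their centre line; the grasp point (between the pads) lies arm.pinch_z behind it (arm.pinch_z is the distance from the TCP to the grasp point, in m); z points along the fingers, y is the line along which they close (so a half turn about z gives the same grasp; the last joint's range is limited). The gripper opens to 85 mm and grips with 20 to 120 N. Pads are 22 mm wide; open, the fingers measure 114 mm over their backs; the gripper's body (76 mm by 85 mm) begins 54 mm behind the grasp point. The pads swing forward as they close: fully open they stand 13 mm farther back than shut.
Start: joints at [65.478, 18.69, -11.035, 60.275, 0, 82.311], TCP at [0.159, 0.526, 0.231] pointing down, gripper open.
Joint ranges: [-152.03, 152.03], [-55.5, 102.48], [-74.3, 77.21], [-110.64, 120.58], [-84.22, 78.4], [-180, 180]. Speed limits (degrees/s): [147.25, 147.25, 180, 180, 180, 180].

### API

Orientations are given as a 3x3 rotation matrix whose columns are the frame's x, y, z axes.
In Python, from station import arm, grab_frame, workorder, spotter gives the robot as it stands.
- The arm moves only by the tool servo_tool, never from a script. Its argument "rows" is a list of rows, each a list of 3 entries, a list of its own where there are three numbers: the turn, a rotation vector about the tool's x, y, z in rad, then the shift along the tool's x, y, z in cm, then the gripper command: -1 is shut, 1 is fully open, values between are in proportion. In form: [[[rx, ry, rz], [dx, dy, dz], gripper], ...]. A call has 1 to 12 rows; each row is the pose to reach, as a shift and turn from the pose commanded when the call began, along the tool's axes at that moment; what a row does not reach only later rows make up. A row lasts 1/8 s, in which the tool goes at most 62.5 mm and 10.7 degrees, less where a joint would pass 70% of its speed; a pose out of reach is approached as far as the arm can. A call with a gripper value outside its range is refused whole. The fingers move at their own pace and stop on an object; the grip force is fixed at half the most. Time passes only in rows, so rows that repeat a pose let the fingers close. It gives the time, the measured TCP pose, the force, the opening and the grip force at its end, in the units of the state.
- arm.get_state(): the state, without advancing time (a new reading comes with each control period).
- grab_frame(name): name is "scene" or "top"; returns a dict with "image" (384x512x3 uint8, red, green, blue), "range_z" (384x512 float32, m along the optical axis (not along the pixel's ray), 0 where there is no reading), "intrinsics" (3x3 intrinsics, pixels), "R" (3x3) and "t" (3): a world point X has camera coordinates R X + t. Camera axes: x right, y down, z forward; pixel columns grow to the right and rows downward; lengths in m; the calibration is good to about 2 mm. A picture is of the moment at which its call begins.
- workorder.hand_in(): hands the job in; it is judged then, once.
Trained networks look in the newest picture that a camera, given by its name, has taken for a name from the list of things; names that differ only in an ending like _2 or _b are one class to them, and where a whole thing is asked for, a point or a joint stands for the part that bears it (a point fixed in the world has none). Each returns a list of dicts, best first, with "conf" (0 to 1); they miss things now and then, are a little off and sometimes report something else, mostly with a low value. They report only what shows in the picture. A call takes as long as a camera call. They do not tell look-alikes from the thing itself.
- spotter.spot_in(query, camera): "rect" ([centre column, centre row, width, height] in pixels, round what is visible of it).
- spotter.masks_of(query, camera): "mask" (384x512 bool, what is visible of it) and "rect" ([centre column, centre row, width, height] in pixels, round what is visible of it).
The state is a dict: "time_s": time; "q": joint angles; "joint_velocities": joint speeds; "joint_torque": joint torques, N m; "position": TCP position; "eef_rot": TCP orientation; "force": force on the tool from outside, world axes, zero at the start; "torque": the same for the moment, N m; "grip_width": opening from 0.0 (shut) to 1.0 (fully open); "finger_force": force on a finger pad.
Only numpy, scipy, OpenCV 4.12 (cv2) and the standard library are available. Lean on these libraries where they do the work, as an engineer would, in place of code of your own. Each camera call takes 0.05 s, during which the arm holds its last target. There are 200 camera calls.

## Working session

There is one attempt and no reset: what is moved stays moved. The work goes in short steps, Python scripts to look and compute and a tool call to move; the robot and the scene stay as the last step left them, time stands still between calls to the robot, and variables do not carry over. Pictures are saved under pics/ and viewed, at most 10 in all, crops included, and the job is handed in when it is done.

Besides the shell and the picture viewer there is one more tool, called after "Request:" as name(argument=value, ...) on one line, values as JSON. servo_tool: Moves the arm, as the interface text tells. Its arguments: {"type":"object","properties":{"rows":{"type":"array","items":{"type":"array"}}},"required":["rows"]}

```bash
mkdir -p pics; ls; cat > h.py <<'E'
import numpy as np, cv2
from station import arm, grab_frame, workorder, spotter
def cloud(f):
    K,R,t,z=f["intrinsics"],f["R"],f["t"],f["range_z"]
    v,u=np.mgrid[:384,:512]
    c=np.stack([(u-K[0,2])*z/K[0,0],(v-K[1,2])*z/K[1,1],z],-1)
    P=(c-t)@R   # R^T (c-t)
    P[z==0]=np.nan
    return P
E
python3 - <<'E'
from h import *
im=[]
for n in ("scene","top"):
    f=grab_frame(n); P=cloud(f); im.append(f["image"])
    np.savez(f"{n}.npz",P=P,im=f["image"])
    for q in ("speaker","stand","tray","earbud_case","speaker_grille","stand_slot"):
        for d in spotter.masks_of(q,n)[:4]:
            p=P[d["mask"]]; p=p[~np.isnan(p[:,0])]
            if len(p): print(n,q,round(d["conf"],2),np.round(d["rect"]),np.round(np.median(p,0),3),np.round(np.percentile(p,[2,98],axis=0).ravel(),3))
    cv2.imwrite(f"pics/{n}0.png",f["image"][:,:,::-1])
s=arm.get_state(); print(s["position"],s["eef_rot"],arm.pinch_z,s["force"])
E
```

```text
pics
scene speaker 0.59 [269. 149.  35.  34.] [ 0.504 -0.067  0.263] [ 0.429 -0.114  0.218  0.528 -0.032  0.284]
scene speaker 0.45 [193. 175.  18.  13.] [ 0.397 -0.349  0.062] [ 0.365 -0.376  0.036  0.429 -0.33   0.065]
scene stand 0.84 [338. 186.  53.  38.] [0.567 0.124 0.227] [0.497 0.071 0.219 0.622 0.177 0.233]
scene tray 0.63 [302. 218.  78.  43.] [0.708 0.051 0.225] [ 0.666 -0.018  0.22   0.752  0.128  0.236]
scene earbud_case 0.61 [212. 186.  26.  19.] [ 0.665 -0.16   0.239] [ 0.636 -0.191  0.222  0.678 -0.133  0.242]
scene earbud_case 0.35 [338. 186.  53.  40.] [0.565 0.127 0.227] [0.497 0.072 0.219 0.622 0.177 0.233]
scene speaker_grille 0.71 [268. 152.  39.  39.] [ 0.505 -0.067  0.265] [ 0.464 -0.112  0.222  0.528 -0.033  0.284]
scene speaker_grille 0.66 [197. 174.  20.  13.] [ 0.395 -0.346  0.062] [ 0.338 -0.383  0.003  0.602 -0.225  0.218]
scene stand_slot 0.67 [338. 188.  58.  38.] [0.566 0.125 0.227] [0.498 0.072 0.219 0.622 0.177 0.233]
top speaker 0.79 [241. 226.  51.  47.] [ 0.485 -0.074  0.284] [ 0.45  -0.109  0.28   0.52  -0.037  0.287]
top speaker 0.78 [352. 275.
[... 558 characters left out ...]
3  0.234  0.673 -0.136  0.245]
top speaker_grille 0.93 [353. 277.  42.  42.] [ 0.394 -0.331  0.064] [ 0.354 -0.37   0.001  0.432 -0.297  0.067]
top speaker_grille 0.84 [241. 226.  51.  52.] [ 0.485 -0.074  0.284] [ 0.45  -0.109  0.28   0.52  -0.038  0.287]
top speaker_grille 0.73 [198. 286.  27.  29.] [0.365 0.026 0.049] [ 0.336 -0.     0.02   0.39   0.051  0.052]
top stand_slot 0.88 [137. 188.  70.  71.] [0.558 0.123 0.229] [0.498 0.072 0.223 0.616 0.177 0.236]
[0.15926648 0.52646348 0.23131869] [[-9.57167103e-01  2.89536066e-01  6.19996709e-05]
 [ 2.89536070e-01  9.57167102e-01  6.08077924e-05]
 [-4.17379963e-05  7.61543596e-05 -9.99999996e-01]] 0.0187 [ 0.14880525 -0.22053006  0.41787299]
```

```bash
python3 - <<'E'
from h import *
T=np.load("top.npz");S=np.load("scene.npz")
a=cv2.resize(T["im"][80:320,80:400],(800,600),interpolation=cv2.INTER_CUBIC)
cv2.imwrite("pics/t1.png",a[:,:,::-1])
b=cv2.resize(S["im"][110:260,180:400],(800,545),interpolation=cv2.INTER_CUBIC)
cv2.imwrite("pics/s1.png",b[:,:,::-1])
P=T["P"]
def rect(m,name):
    p=P[m][:,:2].astype(np.float32); r=cv2.minAreaRect(p*1000); print(name,len(p),np.round(r[0],1),np.round(r[1],1),round(r[2],1), np.round(P[m][:,2].mean(),4))
x,y,z=P[...,0],P[...,1],P[...,2]
box=lambda x0,x1,y0,y1,z0,z1:(x>x0)&(x<x1)&(y>y0)&(y<y1)&(z>z0)&(z<z1)
rect(box(.43,.54,-.13,-.01,.278,.29),"spk top")
rect(box(.48,.64,.05,.2,.2245,.25),"stand all")
rect(box(.48,.64,.05,.2,.2325,.25),"stand high")
m=box(.48,.64,.05,.2,.2315,.25); print(np.round(np.c_[P[m]][::3]*1000))
for d in spotter.masks_of("stand","top")[:1]: rect(d["mask"]&~np.isnan(x),"mask")
E
```

```text
spk top 1367 [485.6 -73.7] [63.9 64.7] 50.4 0.2842
stand all 2913 [540.9 119.2] [116.6 147. ] 74.3 0.2289
stand high 155 [539.7 129.8] [94. 78.] 73.4 0.2355
[[616. 138. 232.]
 [597. 125. 232.]
 [582.  96. 232.]
 [576. 119. 241.]
 [574. 124. 238.]
 [574. 118. 237.]
 [572. 126. 238.]
 [572. 120. 239.]
 [572. 114. 239.]
 [571. 124. 237.]
 [570. 118. 239.]
 [571. 113. 237.]
 [568. 121. 239.]
 [569. 116. 237.]
 [567. 125. 238.]
 [567. 119. 239.]
 [567. 114. 238.]
 [565. 122. 237.]
 [565. 116. 239.]
 [564. 119. 233.]
 [550. 152. 232.]
 [530. 117. 232.]
 [517. 186. 235.]
 [517. 181. 233.]
 [515. 181. 236.]
 [515. 176. 236.]
 [514. 179. 233.]
 [514. 173. 234.]
 [514. 168. 233.]
 [512. 171. 235.]
 [512. 165. 235.]
 [512. 159. 235.]
 [510. 162. 233.]
 [510. 156. 233.]
 [508. 160. 233.]
 [508. 154. 235.]
 [509. 149. 233.]
 [507. 150. 234.]
 [507. 144. 235.]
 [505. 146. 234.]
 [505. 141. 234.]
 [503. 143. 234.]
 [503. 137. 234.]
 [503. 131. 236.]
 [501. 133. 235.]
 [502. 128. 235.]
 [500. 130. 233.]
 [500. 124. 233.]
 [500. 118. 236.]
 [498. 122. 234.]
 [498. 116. 236.]
 [496. 119. 232.]
 [496. 114. 232.]
 [496. 107. 235.]
 [494. 109. 236.]
 [495. 103. 235.]
 [493. 106. 232.]
 [493. 100. 235.]
 [491. 101. 234.]
 [491.  95. 236.]]
mask 2972 [558.7 126.3] [101.5 118.8] 73.2 0.2287
```

View pics/t1.png

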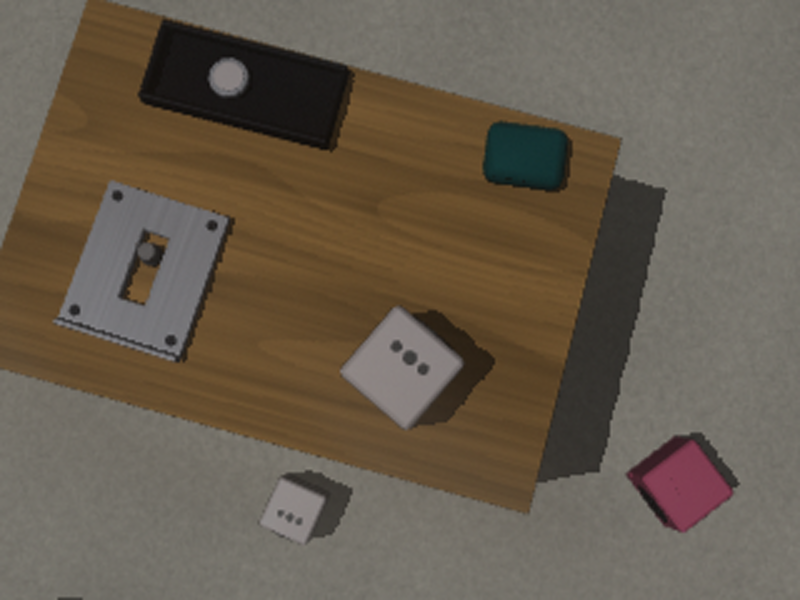

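View pics/s1.png

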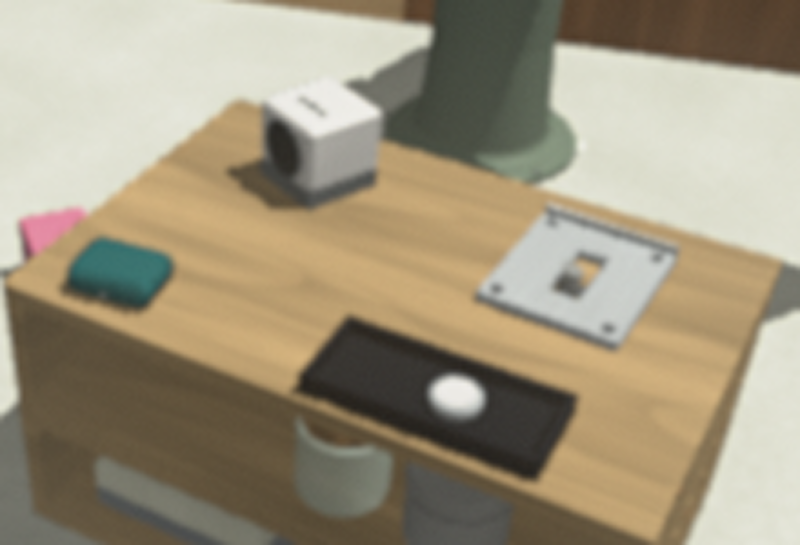

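The top view shows the speaker at crop (402,367), yawed about -40° with its grille towards +x/-y. The stand is at (145,270) with its lip on the robot side, and the pin is at (147,252), about world (0.5695, 0.1195). The small white cube and the pink one are on the floor, not on the cubbies. I'll move above the speaker.

Request:
servo_tool(rows=[[[0, 0, 0], [0, 0, -6], 1], [[0, 0, 0.1], [-3, -3, -12.5], 1], [[0, 0, 0.4], [-48.6, -48.0, -12.5], 1], [[0, 0, 0.4], [-48.6, -48.0, -12.5], 1], [[0, 0, 0.4], [-48.6, -48.0, -12.5], 1], [[0, 0, 0.4], [-48.6, -48.0, -12.5], 1], [[0, 0, 0.4], [-48.6, -48.0, -12.5], 1], [[0, 0, 0.4], [-48.6, -48.0, -12.5], 1], [[0, 0, 0.4], [-48.6, -48.0, -12.5], 1], [[0, 0, 0.4], [-48.6, -48.0, -12.5], 1], [[0, 0, 0.4], [-48.6, -48.0, -12.5], 1], [[0, 0, 0.4], [-48.6, -48.0, -12.5], 1]])

```text
time_s: 2.25
position: [0.4747, -0.0547, 0.3561]
eef_rot: [[-0.768, 0.64, 0.001], [0.64, 0.768, 0.0], [-0.001, 0.001, -1.0]]
force: [0.3, 0.2, 0.6]
grip_width: 0.997
finger_force: 0.0
```

Request:
servo_tool(rows=[[[0, 0, 0], [0, 0, 0], 1], [[0, 0, 0], [0, 0, 0], 1]])

```text
time_s: 2.5
position: [0.4735, -0.0525, 0.3556]
eef_rot: [[-0.768, 0.64, -0.001], [0.64, 0.768, 0.001], [0.001, -0.0, -1.0]]
force: [-0.0, 0.5, 0.3]
grip_width: 1.002
finger_force: 0.0
```

Request:
servo_tool(rows=[[[0, 0, 0], [-2.3, -0.85, 0], 1], [[0, 0, 0], [-2.3, -0.85, 0], 1], [[0, 0, 0], [-2.3, -0.85, 3], 1], [[0, 0, 0], [-2.3, -0.85, 5], 1], [[0, 0, 0], [-2.3, -0.85, 5], 1]])

```text
time_s: 3.12
position: [0.4851, -0.073, 0.3047]
eef_rot: [[-0.769, 0.639, -0.003], [0.639, 0.769, 0.001], [0.003, -0.001, -1.0]]
force: [0.4, -0.7, -0.3]
grip_width: 1.0
finger_force: 0.0
```

```bash
python3 - <<'E'
from h import *
f=grab_frame("scene"); b=cv2.resize(f["image"][60:230,180:400],(776,600),interpolation=cv2.INTER_CUBIC)
cv2.imwrite("pics/s2.png",b[:,:,::-1]); print(arm.get_state()["position"])
E
```

```text
[ 0.48581172 -0.07325691  0.30587018]
```

View pics/s2.png

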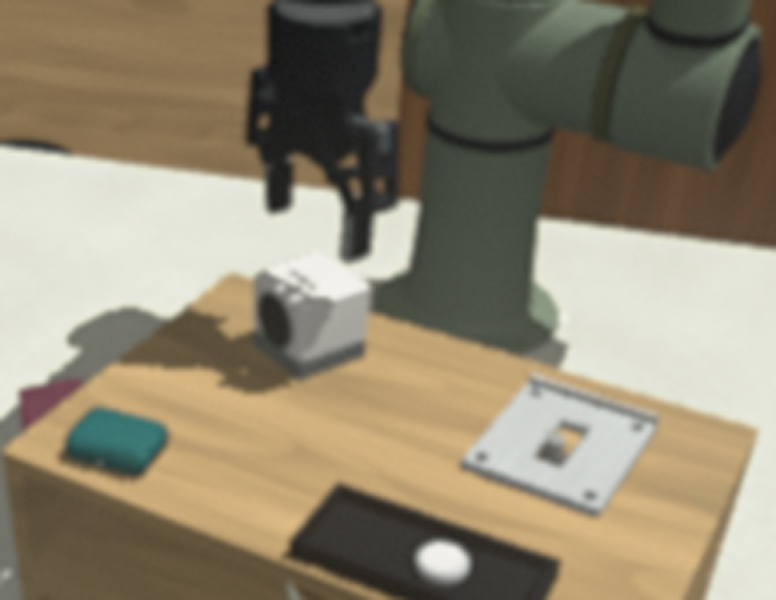

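The fingers, at crop (278,190) and (355,235), straddle the plain side faces of the cube at (313,315). I'll go down and grip.

Request:
servo_tool(rows=[[[0, 0, 0], [0, 0, 2], 1], [[0, 0, 0], [0, 0, 4], 1], [[0, 0, 0], [0, 0, 5.5], 1], [[0, 0, 0], [0, 0, 6.3], 1], [[0, 0, 0], [0, 0, 6.3], 1], [[0, 0, 0], [0, 0, 6.3], 0.3], [[0, 0, 0], [0, 0, 6.3], 0.3], [[0, 0, 0], [0, 0, 6.3], 0.3], [[0, 0, 0], [0, 0, 6.3], 0.3], [[0, 0, 0], [0, 0, 6.3], 0.3]])

```text
time_s: 4.42
position: [0.4868, -0.0741, 0.2438]
eef_rot: [[-0.769, 0.64, 0.002], [0.64, 0.769, -0.001], [-0.002, 0.001, -1.0]]
force: [-0.1, -0.7, 6.0]
grip_width: 0.743
finger_force: 67.3
```

Request:
servo_tool(rows=[[[0, 0, 0], [0, 0, -2], 0.3], [[0, 0, 0], [0, 0, -4], 0.3], [[0, 0, -0.1], [1.5, 5, -5], 0.3], [[0, 0, -0.25], [3, 10, -5], 0.3], [[0, 0, -0.41], [4.5, 15, -5], 0.3], [[0, 0, -0.41], [6, 20.2, -5], 0.3], [[0, 0, -0.41], [6, 20.2, -5], 0.3], [[0, 0, -0.41], [6, 20.2, -5], 0.3], [[0, 0, -0.41], [6, 20.2, -5], 0.3]])

```text
time_s: 5.55
position: [0.5687, 0.1188, 0.2926]
eef_rot: [[-0.96, 0.281, -0.001], [0.281, 0.96, -0.0], [0.001, -0.0, -1.0]]
force: [-0.8, 0.0, -2.0]
grip_width: 0.741
finger_force: 67.5
```

```bash
python3 - <<'E'
from h import *
s=arm.get_state(); print(s["position"],np.round(s["eef_rot"],3).tolist(),s["force"])
for n in ("scene","top"):
    f=grab_frame(n);P=cloud(f);np.savez(n+"1.npz",P=P,im=f["image"])
    x,y,z=np.moveaxis(P,-1,0)
    m=(abs(x-.57)<.07)&(abs(y-.12)<.07)&(z>.25)&(z<.345)
    d=spotter.masks_of("speaker",n)
    for k in d[:3]:
        p=P[k["mask"]&m]; print(n,k["conf"],k["rect"],len(p), np.round(np.nanpercentile(p,[2,98],axis=0),4).tolist() if len(p) else "")
a=cv2.resize(np.load("top1.npz")["im"][130:250,80:240],(400,300));b=cv2.resize(np.load("scene1.npz")["im"][90:210,270:430],(400,300))
cv2.imwrite("pics/c3.png",np.hstack([a,b])[:,:,::-1])
E
```

```text
[0.56873244 0.11880251 0.29257404] [[-0.96, 0.281, -0.001], [0.281, 0.96, -0.0], [0.001, -0.0, -1.0]] [-0.81515503  0.03721232 -1.99415453]
scene 0.71 [194.8, 175.1, 17.1, 11.9] 0 
scene 0.6 [339.5, 161.6, 36.7, 39.0] 1102 [[0.5446, 0.0832, 0.2703], [0.6067, 0.1473, 0.3324]]
top 0.58 [124.5, 176.3, 49.6, 46.2] 624 [[0.5314, 0.0829, 0.276], [0.5942, 0.1473, 0.3352]]
top 0.58 [352.9, 272.9, 39.6, 36.1] 0 
top 0.43 [138.1, 192.8, 66.5, 60.6] 0
```

View pics/c3.png

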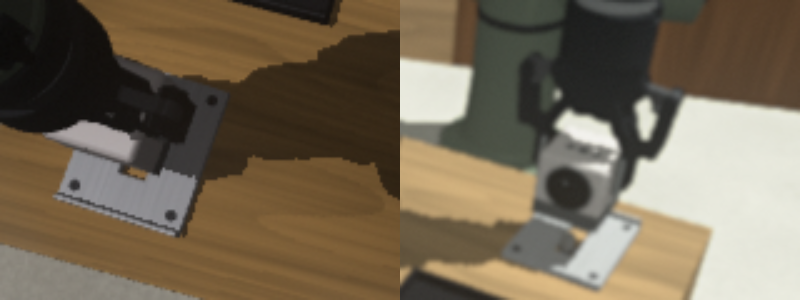

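The speaker is held level above the stand with its grille towards the front edge. Next I'll refine the speaker offset, stand yaw and pin position in the tool frame.

```bash
python3 - <<'E'
from h import *
tc=np.array([.56873,.1188]); u=np.array([.96,-.281]); v=np.array([.281,.96])
for n in ("scene","top"):
    P=np.load(n+"1.npz")["P"].reshape(-1,3); P=P[~np.isnan(P[:,0])]
    q=np.c_[(P[:,:2]-tc)@u,(P[:,:2]-tc)@v,P[:,2]]*1000
    m=(abs(q[:,0])<45)&(abs(q[:,1])<26)&(q[:,2]>285)&(q[:,2]<325)
    h=np.histogram(q[m,0],bins=np.arange(-40,42,2)); print(n,"u hist",dict(zip(h[1][:-1][h[0]>3].tolist(),h[0][h[0]>3].tolist())))
    f=m&(q[:,0]>25)
    if f.sum()>20: print("front u",np.median(q[f,0]),"slope deg",np.degrees(np.polyfit(q[f,1],q[f,0],1)[0]),"tilt",np.degrees(np.polyfit(q[f,2],q[f,0],1)[0]))
    t=(abs(q[:,0])<40)&(abs(q[:,1])<40)&(q[:,2]>328)&(q[:,2]<338); print("top",t.sum(),np.percentile(q[t],[1,50,99],axis=0).round(1).tolist() if t.sum() else '')
# stand, from initial clouds
for n in ("scene","top"):
    P=np.load(n+".npz")["P"]; P=P.reshape(-1,3); P=P[~np.isnan(P[:,0])]
    m=(abs(P[:,0]-.558)<.09)&(abs(P[:,1]-.124)<.08)&(P[:,2]>.2255)&(P[:,2]<.2315)
    p=P[m]; 
    g=np.c_[(p[:,:2]-tc)@u,(p[:,:2]-tc)@v]*1000
    k=(g[:,0]<70)&(abs(g[:,1])<62); r=cv2.minAreaRect((p[k,:2]*1000).astype(np.float32)); print(n,"plate",k.sum(),np.round(r[0],1),np.round(r[1],1),r[2],"u,v range",np.percentile(g[k],[1,99],axis=0).round(1).tolist())
    l=(P[:,2]>.2325)&(P[:,2]<.239)&(abs(P[:,0]-.504)<.03)&(abs(P[:,1]-.14)<.06); b=P[l]
    if len(b)>10: print("lip angle",np.degrees(np.polyfit(b[:,1],b[:,0],1)[0]))
    w=(P[:,2]>.2345)&(P[:,2]<.245)&(np.hypot(P[:,0]-.57,P[:,1]-.12)<.02); b=P[w]*1000
    if len(b): print("pin",len(b),cv2.minEnclosingCircle(b[:,:2].astype(np.float32)),b.mean(0).round(1))
E
```

```text
scene u hist {28: 29, 30: 162, 32: 159, 34: 8}
front u 31.880387119458177 slope deg 0.22530023793345086 tilt 0.19312135947044012
top 432 [[-26.9, -36.0, 328.2], [8.2, -0.1, 331.4], [31.6, 38.3, 336.4]]
top u hist {-34: 28}
top 506 [[-32.8, -31.1, 328.4], [-21.5, -11.2, 333.1], [31.0, 25.8, 335.6]]
scene plate 991 [558.5 124.2] [ 96.6 118.4] 73.30831146240234 u,v range [[-67.9, -44.4], [46.3, 49.6]]
lip angle 16.324007970256208
pin 18 ((571.978271484375, 120.47537231445312), 7.111264228820801) [572.8 119.7 236.6]
top plate 2698 [558.4 124.4] [ 97.3 115.5] 73.46691131591797 u,v range [[-65.1, -45.6], [44.9, 49.3]]
lip angle 16.937850717717517
pin 45 ((570.22314453125, 119.33829498291016), 6.801449775695801) [570.3 119.  238.3]
```

Request:
servo_tool(rows=[[[0, 0, 0], [-0.13, 0.1, 1.0], 0.3], [[0, 0, 0], [-0.13, 0.1, 2.0], 0.3], [[0, 0, 0], [-0.13, 0.1, 2.6], 0.3], [[0, 0, 0], [-0.13, 0.1, 2.8], 0.3], [[0, 0, 0], [-0.13, 0.1, 2.8], 0.3], [[0, 0, 0], [-0.13, 0.1, 2.8], 0.3]])

```text
time_s: 6.5
position: [0.571, 0.1205, 0.2652]
eef_rot: [[-0.96, 0.28, 0.001], [0.28, 0.96, 0.0], [-0.001, 0.0, -1.0]]
force: [-0.3, -0.1, -2.9]
grip_width: 0.743
finger_force: 67.5
```

Now slowly down to light contact.

Request:
servo_tool(rows=[[[0, 0, 0], [0, 0, 0.1], 0.3], [[0, 0, 0], [0, 0, 0.2], 0.3], [[0, 0, 0], [0, 0, 0.3], 0.3], [[0, 0, 0], [0, 0, 0.35], 0.3], [[0, 0, 0], [0, 0, 0.4], 0.3], [[0, 0, 0], [0, 0, 0.4], 0.3]])

```text
time_s: 7.25
position: [0.571, 0.1202, 0.2608]
eef_rot: [[-0.96, 0.28, 0.0], [0.28, 0.96, -0.0], [-0.0, -0.0, -1.0]]
force: [1.0, -0.2, -2.6]
grip_width: 0.743
finger_force: 67.7
```

Request:
servo_tool(rows=[[[0, 0, 0], [0, 0, 0.05], 0.3], [[0, 0, 0], [0, 0, 0.1], 0.3], [[0, 0, 0], [0, 0, 0.1], 0.3]])

```text
time_s: 7.62
position: [0.5709, 0.1202, 0.2598]
eef_rot: [[-0.96, 0.28, 0.0], [0.28, 0.96, -0.0], [-0.0, -0.0, -1.0]]
force: [0.9, -2.7, -2.2]
grip_width: 0.743
finger_force: 67.7
```

Request:
servo_tool(rows=[[[0, 0, 0], [0, 0, 0.05], 0.3], [[0, 0, 0], [0, 0, 0.1], 0.3], [[0, 0, 0], [0, 0, 0.1], 0.3]])

```text
time_s: 8.0
position: [0.5709, 0.1202, 0.2588]
eef_rot: [[-0.96, 0.28, 0.0], [0.28, 0.96, -0.0], [-0.0, -0.0, -1.0]]
force: [1.2, -2.3, -1.1]
grip_width: 0.743
finger_force: 67.6
```

The socket looks to be over the pin with a slight side rub. I'll ease by 0.5 mm in -y and keep going down.

Request:
servo_tool(rows=[[[0, 0, 0], [0, -0.05, 0], 0.3], [[0, 0, 0], [0, -0.05, 0.1], 0.3], [[0, 0, 0], [0, -0.05, 0.2], 0.3], [[0, 0, 0], [0, -0.05, 0.2], 0.3]])

```text
time_s: 8.5
position: [0.5707, 0.12, 0.2567]
eef_rot: [[-0.96, 0.28, -0.0], [0.28, 0.96, 0.0], [0.0, 0.0, -1.0]]
force: [1.5, -1.8, -1.2]
grip_width: 0.745
finger_force: 67.7
```

Request:
servo_tool(rows=[[[0, 0, 0], [-0.03, -0.03, 0.1], 0.3], [[0, 0, 0], [-0.03, -0.03, 0.2], 0.3], [[0, 0, 0], [-0.03, -0.03, 0.3], 0.3], [[0, 0, 0], [-0.03, -0.03, 0.35], 0.3], [[0, 0, 0], [-0.03, -0.03, 0.35], 0.3]])

```text
time_s: 9.12
position: [0.5706, 0.1197, 0.2531]
eef_rot: [[-0.96, 0.28, -0.001], [0.28, 0.96, 0.0], [0.001, 0.0, -1.0]]
force: [0.6, 1.0, -2.5]
grip_width: 0.744
finger_force: 67.7
```

Request:
servo_tool(rows=[[[0, 0, 0], [0, 0, 0.05], 0.3], [[0, 0, 0], [0, 0, 0.1], 0.3], [[0, 0, 0], [0, 0, 0.1], 0.3]])

```text
time_s: 9.5
position: [0.5707, 0.1196, 0.2522]
eef_rot: [[-0.96, 0.28, -0.0], [0.28, 0.96, 0.0], [0.0, 0.0, -1.0]]
force: [1.1, -0.6, -2.6]
grip_width: 0.745
finger_force: 67.7
```

Request:
servo_tool(rows=[[[0, 0, 0], [0, 0, 0.03], 0.3], [[0, 0, 0], [0, 0, 0.06], 0.3], [[0, 0, 0], [0, 0, 0.06], 0.3]])

```text
time_s: 9.88
position: [0.5708, 0.1196, 0.2519]
eef_rot: [[-0.96, 0.28, 0.0], [0.28, 0.96, 0.0], [-0.0, 0.0, -1.0]]
force: [-0.5, -0.1, -1.4]
grip_width: 0.739
finger_force: 67.8
```

Request:
servo_tool(rows=[[[0, 0, 0], [0, 0, 0.03], 0.3], [[0, 0, 0], [0, 0, 0.03], 0.3], [[0, 0, 0], [0, 0, 0.03], 0.3]])

```text
time_s: 10.25
position: [0.5708, 0.1196, 0.2518]
eef_rot: [[-0.96, 0.28, 0.0], [0.28, 0.96, 0.0], [-0.0, 0.0, -1.0]]
force: [-2.8, 0.5, 3.4]
grip_width: 0.74
finger_force: 67.9
```

It's on the plate: TCP z 0.2518 is the predicted height and the contact is about 5 N. I'll release and lift.

Request:
servo_tool(rows=[[[0, 0, 0], [0, 0, 0], 0.6], [[0, 0, 0], [0, 0, 0], 1], [[0, 0, 0], [0, 0, 0], 1], [[0, 0, 0], [0, 0, 0], 1], [[0, 0, 0], [0, 0, -2], 1], [[0, 0, 0], [0, 0, -5], 1], [[0, 0, 0], [0, 0, -9], 1], [[0, 0, 0], [6, 0, -12], 1], [[0, 0, 0], [12, 0, -12], 1], [[0, 0, 0], [18, 0, -12], 1], [[0, 0, 0], [18, 0, -12], 1], [[0, 0, 0], [18, 0, -12], 1]])

```text
time_s: 11.75
position: [0.3986, 0.1701, 0.3719]
eef_rot: [[-0.96, 0.28, 0.002], [0.28, 0.96, 0.0], [-0.002, 0.001, -1.0]]
force: [0.5, 0.6, 0.2]
grip_width: 0.997
finger_force: 0.0
```

```bash
python3 - <<'E'
from h import *
s=arm.get_state(); print(s["position"],s["force"],s["grip_width"])
for n in ("top","scene"):
    f=grab_frame(n);P=cloud(f);np.savez(n+"2.npz",P=P,im=f["image"])
    x,y,z=np.moveaxis(P,-1,0)
    m=(abs(x-.57)<.07)&(abs(y-.12)<.07)&(z>.285)&(z<.30)
    print(n,cv2.minAreaRect((P[m][:,:2]*1000).astype(np.float32)),np.median(z[m]), np.linalg.lstsq(np.c_[P[m][:,:2],np.ones(m.sum())],z[m],rcond=None)[0])
a=cv2.resize(np.load("top2.npz")["im"][90:250,70:290],(400,300));b=cv2.resize(np.load("scene2.npz")["im"][90:250,200:420],(400,300))
cv2.imwrite("pics/c4.png",np.hstack([a,b])[:,:,::-1])
E
```

```text
[0.39860631 0.17007779 0.37188864] [0.46360425 0.62388567 0.22479204] 0.9968074477422084
top ((570.2882080078125, 119.74746704101562), (64.03179168701172, 65.46542358398438), 73.72004699707031) 0.2923751316503274 [0.00914606 0.01139848 0.28560797]
scene ((572.0885009765625, 120.99964904785156), (62.69794464111328, 65.64521026611328), 73.33393859863281) 0.2903897712597643 [-0.02829309 -0.00140335  0.30649803]
```

View pics/c4.png

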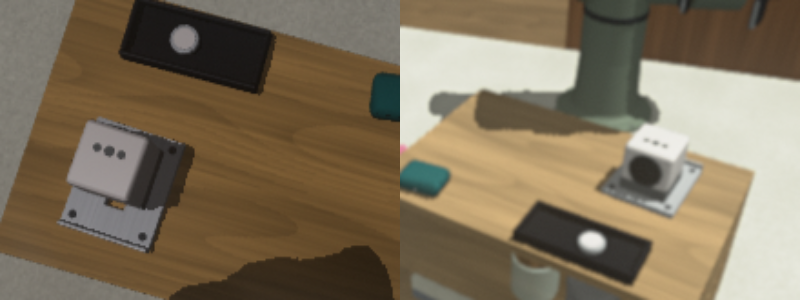

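The speaker sits flat on the plate: its top is at 0.292 m, as expected (0.228 + 0.064). It is square with the stand to within 0.5° and its grille faces front. The tray, tracker and earbud case haven't moved.

```bash
python3 -c "
from station import workorder; print(workorder.hand_in())"
```

```text
the job is handed in; nothing more can be done
None
```

The speaker is back on its stand: the socket is over the pin, it sits flat and square with the grille to the front, and it has been let go. The job is handed in, but no verdict came back.

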